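# Tablet grinder: fit the cutter, then hold the bayonet lid at the run position

## Robot

A 6-joint arm with a two-finger parallel gripper is mounted at the origin on the work surface. World frame = base frame: x ahead of the robot, y to its left, z up, the work surface at z = 0. Lengths are in mm, angles in rad, forces in N, time in s.
With the tool pointing down it reaches from about 325 to 750 mm from the base axis. Payload 7.6 kg.
Tool frame: the origin (TCP) lies midway between the tips of the shut fingers; the grasp point (between the pads) lies 19 mm behind it (arm.pinch_z is the z of the grasp point in the tool frame, in mm); z points along the fingers, y is the line along which they close (so a half turn about z gives the same grasp; the last joint's range is limited). The gripper opens to 85 mm and grips with 20 to 120 N. Pads are 22 mm wide; open, the fingers measure 114 mm over their backs; the gripper's body (76 mm by 85 mm) begins 54 mm behind the grasp point. The pads swing forward as they close: fully open they stand 13 mm farther back than shut.
Start: joints at [1.232, 0.052, 1.401, -0, 1.689, -0.07], TCP at [139.409, 506.173, 231.323] pointing down, gripper open.
Joint ranges: [-2.9, 2.9], [-0.91, 2.17], [0.12, 2.37], [-1.06, 4.2], [0.26, 2.73], [-2.93, 2.93]. Speed limits (rad/s): [2.57, 2.57, 3.01, 3.14, 3.14, 3.14].

## Interface

Orientations are given as a unit quaternion [x, y, z, w].
In Python, from bench import arm, optics, finish_job gives the robot as it stands (arm), with the cameras (optics) and the job as plain functions.
- The arm moves only by the shell command python3 steer.py 'ROWS' [FORCE]. ROWS is rows parted by semicolons, their numbers by spaces, 1 to 12 of them, each of 7 numbers: the finger opening in mm, then dx, dy, dz in mm, then a rotation vector rx, ry, rz in rad; each row is the pose to reach, as a shift and turn from the pose commanded when the command began, along the tool's axes at that moment; what a row does not reach only later rows make up. A row lasts 1/12 s, in which the tool goes at most 41.7 mm and 0.125 rad, less where a joint would pass 70% of its speed; a pose out of reach is approached as far as the arm can. The fingers move at their own pace and stop on an object; FORCE is the grip in N (left out, the last holds). Time passes only in rows, so rows that do not move let the fingers close. It prints the time, the measured TCP pose, the force, the opening and the grip force at its end.
- arm.read_state(): the state, without advancing time (a new reading comes with each control period).
- optics.get_image(name): name is "side" or "top" or "wrist"; returns a dict with "pixels" (384x512x3 uint8, red, green, blue), "camera_matrix" (3x3 intrinsics, pixels), "T" (4x4, takes a point from camera to world coordinates). Camera axes: x right, y down, z forward; pixel columns grow to the right and rows downward; lengths in mm; the calibration is good to about 2 mm. A picture is of the moment at which its call begins. There is no depth.
- finish_job(): hands the job in; it is judged then, once.
The state is a dict: "time_s": time; "joint_pos": joint angles; "qd": joint speeds; "tau": joint torques, N m; "position": TCP position; "eef_rot": TCP orientation; "ft_force": force on the tool from outside, world axes, zero at the start; "ft_torque": the same for the moment, N m; "opening": finger opening in mm; "finger_force": force on a finger pad.
Only numpy, scipy, OpenCV 4.12 (cv2) and the standard library are available. Lean on these libraries where they do the work, as an engineer would, in place of code of your own. Each camera call takes 0.05 s, during which the arm holds its last target. There are 200 camera calls.

## Task

Get the tablet grinder running: fit the square-bored cutter upright and fully down onto the square drive shaft in its bowl, then lower the white lid with its two lugs through the collar's entry gaps until it is seated, and twist it clockwise (seen from above) to the green run mark, about halfway, never on through the lock click. The lid is spring-loaded and the grinder runs only while it is held, so finish with the lid still gripped and held steady at the green mark. Leave the pill jar, tape roll and steel tray where they are.

Things in the scene. Friction and masses are not known exactly. Their poses are not given: they have to be found in the camera images.
- grinder: Tablet grinder, fixed: white housing 160 (x) x 140 (y) x 50 high; on it a grey round collar of outer diameter 114, top 92 above the counter, mouth 79 in diameter. Origin: on the counter under the collar's axis; z up. Inside, a bowl 66 wide, floor at height 50: a seated cutter's underside is there. The lid's rim seats on the bowl's steel edge at height 75.
- shaft_top (a point): Top of the brass square drive shaft on the collar's axis, 95 above the counter: 12 x 12, sides along the grinder's x and y, standing on the bowl floor at height 50, tapered over its last 4.
- entry_gap (a point): One of the collar's two entry gaps for the lugs (at the grinder's +x; the other across, at -x), beside white marks on the collar's top. 20 wide, reaching to radius 47; point at the collar's top, radius 43. Turned clockwise from above, seated lugs pass under the collar's lip (underside at height 86); anticlockwise is blocked.
- run_mark (a point): Middle of one green mark on the collar's top (the other across the collar), 33 to 53 degrees clockwise from the white marks: the lid's orange stripes stand there at run. Red marks at 58 to 76 degrees: the lock click.
- cutter: Loose steel cutter, upright, about 150 g: square hub 26 x 26, 65 high, top 15 mm blue, sides along its x and y; square bore 14 x 14, open below, 50 deep, parallel to the hub. Two flat blades at the foot along its x, 56 tip to tip, 12 wide, 6 high. Any quarter turn fits the shaft. Origin: centre of the underside; z up. When seated its top is 23 above the collar.
- lid: Loose white cup-shaped lid, open side down, about 120 g: outer diameter 74, hollow (65 wide, 47 deep inside), flat top 51 above its origin. Origin: centre of the lower rim; z up. Lugs at its +x and -x, with vertical orange stripes on the wall above them. Works the same a half turn round. Seated, its origin is 75 above the counter.
- lid_grip (a point): Top centre of the lid's orange grip bar, 77 above the lid's origin. The bar runs along the lid's x: 60 long, 14 thick, 26 high, on the lid's flat top.
- lug (a point): Outer end of one of the lid's two orange lugs (at its +x; the other at -x), radius 44 from the lid's axis: 14 wide, 6 high from the lower rim, with a small ridge on it up to 8.5.
- switch_ring (a joint): Spring-return ring inside the collar, about its axis; the lugs push its two orange pegs clockwise (from above). Radians, 0 at rest, grows clockwise. Ring = lid twist - 0.07 (free play). Run (green) is about 0.68; from 0.95 spring balls resist, lock click near 1.08, stop 1.3. Spring 0.04 N m at 0, 0.09 at 0.68; it turns the lid back when let go.
- jar: White pill jar with a paper label, 60 diameter, 85 high, loose bystander; origin: centre of the underside.
- tape: Roll of cream tape lying flat, 90 diameter, 24 high, loose bystander; origin: centre of the underside.
- tray: Shallow steel tray 130 x 200, 25 high, loose bystander; origin: centre of the underside.

How it is judged (in metres and radians):
On the way, in this order (a step that is already met when the one before it is completed fails the run):
1. the cutter sits fully down on the drive shaft (z of cutter in the frame of grinder below 0.0535 m and horizontal distance between cutter and grinder below 0.005 m and angle between cutter's own z axis and vertical below 0.1 rad), for 0.2 s.
2. the lid is lowered through the entry gaps and seated, not yet twisted (z of lid in the frame of grinder below 0.079 m and horizontal distance between lid and grinder below 0.005 m and angle between lid's own z axis and vertical below 0.09 rad and value of joint switch_ring below 0.4 rad), for 0.1 s.
At the end, for the whole second after the job is handed in: The cutter is fully down on the shaft (within 3.5 mm, upright); the lid is seated in the collar (within 4 mm of its seat, centred within 5 mm, level within 5 degrees) over it; the fingers grip the lid (over 1 N) and hold the switch ring still at 0.48 to 0.88 rad, against its spring (all of step 1 and z of lid in the frame of grinder below 0.079 m and horizontal distance between lid and grinder below 0.005 m and angle between lid's own z axis and vertical below 0.09 rad and value of joint switch_ring between 0.48 and 0.88 rad and velocity of joint switch_ring between -0.15 and 0.15 rad/s and contact force between the fingers and lid above 1 N); the arm keeps its last pose, push and grip.
It fails at once if the pill jar is pushed away or tipped (distance of jar from where it was at the start of the episode above 0.025 m or angle between jar's own z axis and vertical above 0.4 rad).
It fails at once if the tape roll is pushed away or tipped (distance of tape from where it was at the start of the episode above 0.025 m or angle between tape's own z axis and vertical above 0.4 rad).
It fails at once if the steel tray is pushed away or tipped (distance of tray from where it was at the start of the episode above 0.025 m or angle between tray's own z axis and vertical above 0.4 rad).
It fails at once if the lid is twisted through the lock click (value of joint switch_ring above 1.06 rad).
It also fails if it takes over 72 s, if anything falls off the work surface, if the arm or the gripper's body presses on something with over 40 N, if the wrist force passes 120 N, or if a joint passes its speed limit or range.

## Working session

There is one attempt and no reset: what is moved stays moved. The work goes in short steps, Python scripts to look and compute and a shell command to move; the robot and the scene stay as the last step left them, time stands still between calls to the robot, and variables do not carry over. Pictures are saved under pics/ and viewed, at most 10 in all, crops included, and the job is handed in when it is done.

```bash
ls; mkdir -p pics
cat > h.py <<'E'
import numpy as np, cv2
from bench import arm, optics, finish_job
def snap(n,f):
    d=optics.get_image(n); cv2.imwrite('pics/'+f,d['pixels'][:,:,::-1]); np.savez('pics/'+f+'.npz',K=d['camera_matrix'],T=d['T']); return d
def ray(f,u,v,z):
    d=np.load('pics/'+f+'.npz');K,T=np.array(d['K']),np.array(d['T'])
    r=T[:3,:3]@np.linalg.solve(K,[u,v,1.]);o=T[:3,3];return (o+r*(z-o[2])/r[2])
def proj(f,p):
    d=np.load('pics/'+f+'.npz');K,T=d['K'],d['T']
    q=K@(T[:3,:3].T@(np.array(p)-T[:3,3]));return q[:2]/q[2]
E
python3 - <<'E'
from h import *
for n in ['top','side']:
    d=snap(n,n+'0.png');print(d['T'].round(2).tolist(),d['camera_matrix'].tolist())
s=arm.read_state();print(s['time_s'],s['position'],s['eef_rot'],arm.pinch_z)
E
```

```text
bench.py
pics
steer.py
[[0.02, -0.99, 0.16, 398.0], [-1.0, -0.02, 0.01, 1.99], [-0.0, -0.16, -0.99, 1500.56], [0.0, 0.0, 0.0, 1.0]] [[499.1908295817557, 0.0, 254.33224535673165], [0.0, 499.1908295817557, 189.87347766860637], [0.0, 0.0, 1.0]]
[[-0.98, -0.16, 0.12, 457.18], [-0.2, 0.72, -0.66, 817.38], [0.02, -0.68, -0.74, 985.78], [0.0, 0.0, 0.0, 1.0]] [[494.43827624230534, 0.0, 259.2971487913105], [0.0, 494.43827624230534, 185.44094518899638], [0.0, 0.0, 1.0]]
0.1 [139.32316288 505.89884961 230.55114214] [ 1.34009041e-01  9.90979854e-01 -6.93318478e-04 -1.56144792e-04] -18.700000000000003
```

View pics/top0.png

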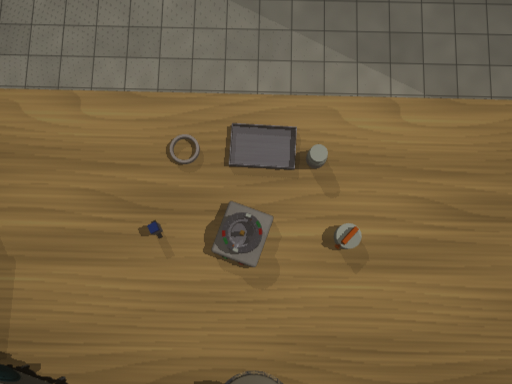

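View pics/side0.png

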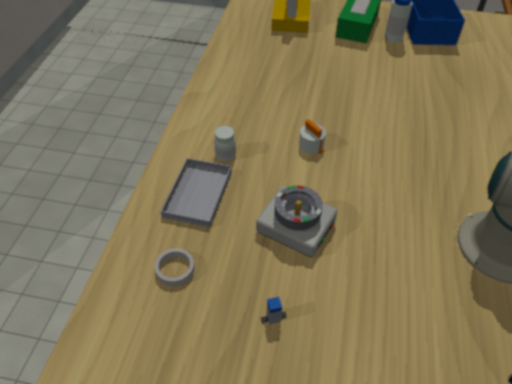

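Top view: cutter at about (154,229), grinder collar (240,233), lid (348,236), tape (184,149), tray (263,147), jar (317,156). I'll zoom in on the three working parts in both views.

Run:
```python
from h import *
a=cv2.imread('pics/top0.png');b=cv2.imread('pics/side0.png')
def c(im,u,v,r):return cv2.resize(im[v-r:v+r,u-r:u+r],(260,260),interpolation=cv2.INTER_CUBIC)
m=np.vstack([np.hstack([c(a,154,229,20),c(a,242,234,36),c(a,348,236,20)]),np.hstack([c(b,275,310,26),c(b,298,215,45),c(b,313,138,26)])])
cv2.imwrite('pics/z.png',m)
for n,u,v,z in [('cut',154,228,65),('grind',240,233,92),('lid',348,236,51)]:print(n,ray('top0.png',u,v,z).round(1))
for n,u,v,z in [('cut',274,302,65),('grind',298,207,92),('lid',313,133,51)]:print(n,ray('side0.png',u,v,z).round(1))
```

```text
cut [513.8 297.3  65. ]
grind [503.3  48.4  92. ]
lid [ 505.1 -263.3   51. ]
cut [515.6 302.4  65. ]
grind [503.1  59.3  92. ]
lid [ 503.6 -257.2   51. ]
```

View pics/z.png

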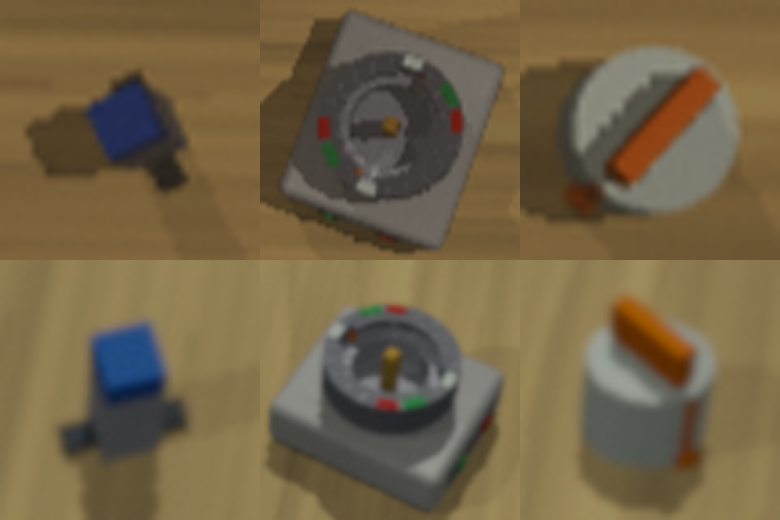

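Crop: cutter blades run along roughly +20..25° from world x, the grinder's white marks point up and slightly right, and the lid bar runs about 45° up-right. Moving over the cutter next.

```bash
R="85 -413 -100 20 0 0 -0.7"; python3 steer.py '85 -40 -10 2 0 0 -0.07; 85 -80 -20 4 0 0 -0.14; 85 -120 -29 6 0 0 -0.21; 85 -160 -39 8 0 0 -0.28; 85 -200 -48 10 0 0 -0.35; 85 -240 -58 12 0 0 -0.42; 85 -280 -68 14 0 0 -0.49; 85 -320 -77 16 0 0 -0.56; 85 -360 -87 18 0 0 -0.63; 85 -400 -97 20 0 0 -0.7; 85 -413 -100 20 0 0 -0.7; 85 -413 -100 20 0 0 -0.7'
python3 - <<'E'
from h import *
d=snap('wrist','w1.png');s=arm.read_state();print(s['time_s'],s['position'],s['eef_rot'],s['joint_pos'],s['qd'].round(3))
from scipy.spatial.transform import Rotation as Ro
R=Ro.from_quat(s['eef_rot']).as_matrix();print((R.T@d['T'][:3,:3]).round(3),(R.T@(d['T'][:3,3]-s['position'])).round(1),d['camera_matrix'])
E
```

```text
time_s: 1.1
position: [513.2, 297.7, 209.9]
eef_rot: [-0.212, 0.977, -0.0, -0.001]
ft_force: [-0.1, 0.6, -0.2]
opening: 84.8
finger_force: 0.0
1.15 [511.6905205  299.07702545 210.27044363] [-2.12429542e-01  9.77175965e-01 -1.04288446e-04 -9.01567600e-04] [ 4.66518447e-01  2.51548645e-01  1.22201004e+00  2.49653278e-04
  1.66983204e+00 -1.53237476e+00] [ 0.051 -0.032  0.021  0.01   0.003  0.012]
[[-0.003 -0.954 -0.301]
 [ 1.    -0.002 -0.002]
 [ 0.001 -0.301  0.954]] [  76.1   -3.  -143. ] [[289.86196458   0.         256.74749897]
 [  0.         289.86196458 195.81737613]
 [  0.           0.           1.        ]]
```

View pics/w1.png

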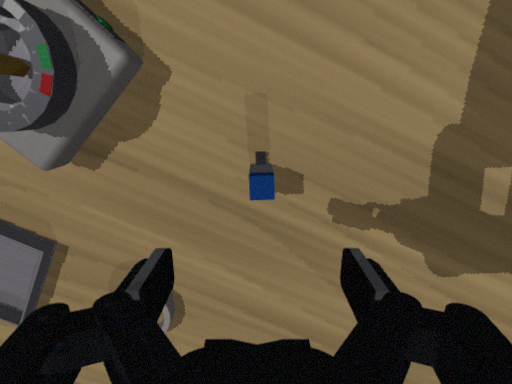

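Blue cutter top at (262,186), aligned almost exactly with the tool. Computing the pose from its four corners.

```bash
cat >> h.py <<'E'
from scipy.spatial.transform import Rotation as Ro
def tool(p,yawx=None):
    "tool-axis shift to put TCP at p; turn about tool z to put tool x along yawx (mod pi/2)"
    s=arm.read_state();R=Ro.from_quat(s['eef_rot']).as_matrix()
    print('pos',np.round(s['position'],1),'shift',(R.T@(np.array(p)-s['position'])).round(1),'tool x yaw',round(float(np.degrees(np.arctan2(R[1,0],R[0,0]))),2),'t',s['time_s'])
E
python3 - <<'E'
from h import *
im=cv2.imread('pics/w1.png').astype(int)
m=((im[:,:,0]>90)&(im[:,:,0]>2*im[:,:,2])&(im[:,:,1]<im[:,:,0]*.6)).astype(np.uint8)
n,l,st,c=cv2.connectedComponentsWithStats(m);i=max(range(1,n),key=lambda i:st[i,4]);print(st[i],c[i])
pts=np.argwhere(l==i)[:,::-1]
W=np.array([ray('w1.png',u,v,65.)[:2] for u,v in pts],dtype=np.float32)
r=cv2.minAreaRect(W);print(r);print(W.mean(0))
tool([*W.mean(0),38])
E
```

```text
[250 175  24  25 560] [261.46071429 187.25178571]
((515.8992309570312, 302.4687194824219), (25.515892028808594, 24.037517547607422), 25.330673217773438)
[515.9234  302.58554]
pos [511.7 299.1 210.3] shift [ -5.6   1.4 172.3] tool x yaw -155.47 t 1.15
```

```bash
python3 steer.py '85 -5.6 1.4 40 0 0 -0.014; 85 -5.6 1.4 80 0 0 -0.014; 85 -5.6 1.4 120 0 0 -0.014; 70 -5.6 1.4 150 0 0 -0.014; 50 -5.6 1.4 172 0 0 -0.014; 20 -5.6 1.4 172 0 0 -0.014; 20 -5.6 1.4 172 0 0 -0.014; 20 -5.6 1.4 172 0 0 -0.014; 20 -5.6 1.4 172 0 0 -0.014; 20 -5.6 1.4 172 0 0 -0.014; 20 -5.6 1.4 172 0 0 -0.014' 50
python3 - <<'E'
from h import *
tool([515.9,302.5,38]);s=arm.read_state();print(s['opening'],s['finger_force'],s['ft_force'])
E
```

```text
time_s: 2.07
position: [516.4, 304.5, 41.6]
eef_rot: [-0.221, 0.975, 0.001, 0.002]
ft_force: [-0.8, 0.0, 7.6]
opening: 25.0
finger_force: 53.9
pos [516.4 304.5  41.6] shift [ 1.3 -1.6  3.6] tool x yaw -154.49 t 2.0667
24.977875305018745 53.896668822853826 [-8.0053316e-01  5.1352616e-03  7.6137499e+00]
```

```bash
python3 steer.py '20 0 0 -30 0 0 0; 20 0 0 -70 0 0 0; 20 0 0 -110 0 0 0; 20 8 -35 -130 0 0 0.1; 20 16 -70 -150 0 0 0.2; 20 24 -105 -168 0 0 0.3; 20 32 -145 -168 0 0 0.42; 20 40 -185 -168 0 0 0.54; 20 50 -225 -168 0 0 0.65; 20 58 -260 -168 0 0 0.75; 20 64 -278 -168 0 0 0.8; 20 64 -278 -168 0 0 0.8' 50
python3 - <<'E'
from h import *
import time
snap('wrist','w2.png');tool([503,54,210]);s=arm.read_state();print(s['opening'],s['finger_force'],s['ft_force'],s['joint_pos'])
E
```

```text
time_s: 3.07
position: [577.8, 21.0, 207.4]
eef_rot: [0.18, 0.984, -0.001, 0.0]
ft_force: [0.2, -0.1, -2.0]
opening: 25.2
finger_force: 52.9
pos [577.6  23.2 207.4] shift [80.6  2.7 -2.6] tool x yaw 159.47 t 3.1167
24.352650844462023 52.86165923535009 [-0.73662035 -0.15732147 -0.38924477] [-2.37026103e-02  2.09510471e-01  1.27647759e+00 -6.67873675e-05
  1.65557559e+00 -1.23624347e+00]
```

View pics/w2.png

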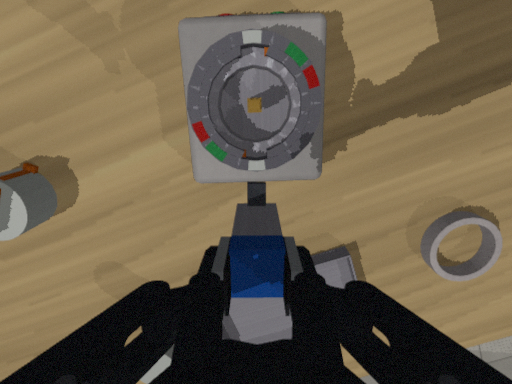

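```bash
python3 - <<'E'
from h import *
im=cv2.imread('pics/w2.png');h=cv2.cvtColor(im,cv2.COLOR_BGR2HSV).astype(int)
def cents(m,box,z,name):
    u0,v0,u1,v1=box;M=np.zeros(m.shape,np.uint8);M[v0:v1,u0:u1]=m[v0:v1,u0:u1]
    n,l,st,c=cv2.connectedComponentsWithStats(M)
    out=[]
    for i in range(1,n):
        if st[i,4]>40:
            W=np.array([ray('w2.png',u,v,z)[:2] for v,u in np.argwhere(l==i)],dtype=np.float32)
            print(name,st[i],c[i].round(1),W.mean(0).round(2),[np.round(x,2) for x in cv2.minAreaRect(W)]);out.append(W.mean(0))
    return out
H,S,V=h[...,0],h[...,1],h[...,2]
w=cents((V>190)&(S<60),(225,20,290,185),92.,'white')
cents((H>10)&(H<25)&(S>120)&(V>110),(235,85,275,120),95.,'shaft')
cents((H>45)&(H<80)&(S>100),(190,30,325,170),92.,'green')
cents(((H<6)|(H>174))&(S>120),(190,30,325,170),92.,'red')
b=(H>105)&(H<130)&(S>150)
ys,xs=np.where(b&(V>60));print('blue',xs.min(),xs.max(),ys.min(),ys.max())
for v in range(230,305,5):print(v,im[v,262],end=';')
E
python3 - <<'E'
from h import *
for _ in range(1): tool([503,54,210])
E
```

```text
shaft [248  98  13  14 161] [253.8 105.1] [506.07  44.44] [array([505.72,  44.71]), array([10.17, 10.44]), np.float64(69.16)]
green [285  42  23  25 275] [295.9  53.9] [481.25  90.5 ] [array([481.3 ,  90.21]), array([18.94,  9.13]), np.float64(27.7)]
green [206 141  21  20 203] [215.8 150.8] [530.37  -1.25] [array([530.37,  -1.16]), array([18.62,  8.92]), np.float64(28.1)]
red [303  65  17  24 239] [310.9  76.7] [501.98  96.62] [array([502.13,  96.49]), array([17.44,  9.26]), np.float64(4.82)]
red [192 121  18  21 201] [200.2 130.9] [509.53  -7.19] [array([509.54,  -7.08]), array([16.61,  9.4 ]), np.float64(5.36)]
blue 229 284 236 296
230 [61 57 58];235 [61 46 41];240 [55 25  4];245 [55 24  0];250 [64 29 10];255 [65 34 12];260 [69 35 13];265 [68 32 15];270 [65 29  4];275 [66 23  5];280 [72 36 15];285 [115  56  12];290 [116  54  18];295 [116  57  18];300 [120 115 118];pos [577.6  23.2 207.4] shift [80.6  2.7 -2.6] tool x yaw 159.47 t 3.1167
```

Run:
```python
from h import *
s=arm.read_state();R=Ro.from_quat(s['eef_rot']).as_matrix();p=s['position']
def P(x,y,z):return proj('w2.png',p+R@np.array([x,y,z])).round(1)
for zt in (-23.4,-25):
  for x0 in (-2,0,2):
    print(zt,x0,'far',P(x0-13,0,zt),'toplip',P(x0+13,0,zt),'bluelow',P(x0+13,0,zt+15),'corner farL/R',P(x0-13,-13,zt)[0],P(x0-13,13,zt)[0],'bladetip top',P(x0+28,0,zt+59),'bot',P(x0+28,0,zt+65))
im=cv2.imread('pics/w2.png')
print([(v,im[v,257].tolist()) for v in range(178,240,3)])
print([(v,im[v,257].tolist()) for v in range(292,302)])
```

```text
-23.4 -2 far [263.  297.6] toplip [263.1 249.9] bluelow [262.5 235.8] corner farL/R 236.4 289.7 bladetip top [261.3 184.6] bot [261.2 182.2]
-23.4 0 far [263.  294.2] toplip [263.1 246. ] bluelow [262.5 232.2] corner farL/R 236.3 289.8 bladetip top [261.3 181.6] bot [261.2 179.3]
-23.4 2 far [263.  290.6] toplip [263.1 242. ] bluelow [262.5 228.6] corner farL/R 236.2 289.9 bladetip top [261.3 178.6] bot [261.2 176.3]
-25 -2 far [263.1 299.7] toplip [263.2 251.5] bluelow [262.6 237.2] corner farL/R 236.2 290.0 bladetip top [261.3 185.3] bot [261.2 182.9]
-25 0 far [263.1 296.2] toplip [263.2 247.6] bluelow [262.6 233.5] corner farL/R 236.1 290.1 bladetip top [261.3 182.3] bot [261.2 179.9]
-25 2 far [263.1 292.7] toplip [263.2 243.6] bluelow [262.6 229.9] corner farL/R 236.0 290.3 bladetip top [261.3 179.2] bot [261.2 176.9]
[(178, [128, 130, 133]), (181, [83, 88, 91]), (184, [50, 47, 47]), (187, [56, 50, 49]), (190, [51, 46, 43]), (193, [47, 42, 38]), (196, [31, 27, 28]), (199, [30, 32, 25]), (202, [28, 25, 24]), (205, [32, 29, 30]), (208, [58, 54, 57]), (211, [58, 55, 54]), (214, [61, 57, 61]), (217, [59, 56, 59]), (220, [62, 56, 60]), (223, [59, 57, 56]), (226, [57, 55, 58]), (229, [60, 57, 57]), (232, [59, 53, 54]), (235, [59, 42, 38]), (238, [56, 25, 7])]
[(292, [114, 51, 10]), (293, [114, 55, 8]), (294, [117, 58, 21]), (295, [115, 56, 19]), (296, [114, 55, 9]), (297, [116, 76, 57]), (298, [118, 104, 104]), (299, [122, 117, 118]), (300, [124, 118, 120]), (301, [122, 118, 120])]
```

```bash
python3 steer.py '20 0 0 0 0 0 -0.03; 20 0 0 0 0 0 -0.03; 20 0 0 0 0 0 -0.03'
python3 - <<'E'
from h import *
s=arm.read_state();R=Ro.from_quat(s['eef_rot']).as_matrix();p=s['position']
d=snap('wrist','w3.png');f='w3.png';s2=arm.read_state();print(p,s2['position'],(R.T@(d['T'][:3,3]-p)).round(1))
im=cv2.imread('pics/w3.png');h=cv2.cvtColor(im,cv2.COLOR_BGR2HSV).astype(int);H,S,V=h[...,0],h[...,1],h[...,2]
for nm,m,a in (('g',(H>45)&(H<80)&(S>100),43),('r',((H<6)|(H>174))&(S>120),67)):
    m=m.astype(np.uint8);m[:30]=0;m[175:]=0
    n,l,st,c=cv2.connectedComponentsWithStats(m);L=[]
    for i in range(1,n):
        if st[i,4]>120 and 180<c[i][0]<340:L.append(np.mean([ray(f,u,v,92.)[:2] for v,u in np.argwhere(l==i)],axis=0))
    e=L[0]-L[1];print(nm,len(L),(L[0]+L[1])/2,np.linalg.norm(e)/2,np.degrees(np.arctan2(e[1],e[0]))+a)
ys,xs=np.where((H>105)&(H<130)&(S>150)&(V>45)&(np.arange(384)[:,None]>225));print('blue',xs.min(),xs.max(),ys.min(),ys.max())
def P(x,y,z):return proj(f,p+R@np.array([x,y,z])).round(1)
for x0 in (-2,0,2):print(x0,P(x0-13,0,-23.4),P(x0+13,0,-8.4),P(x0-13,-13,-23.4)[0],P(x0-13,13,-23.4)[0])
tool([505.8,44.6,150])
E
```

```text
time_s: 3.37
position: [577.3, 26.2, 207.4]
eef_rot: [0.161, 0.987, 0.0, 0.0]
ft_force: [-0.8, 0.3, -2.1]
opening: 25.2
finger_force: 52.8
[577.34084517  26.20457204 207.41809104] [577.3848538   26.1698306  207.43364506] [  76.    -1.  -143.4]
g 2 [505.84069555  44.67125884] 52.05055505814938 161.26806881290008
r 2 [505.77382293  44.67090793] 52.07006223331733 161.1596383432589
blue 229 284 236 296
-2 [258.9 299.4] [258.7 237.6] 232.3 285.5
0 [258.9 295.9] [258.7 234. ] 232.2 285.6
2 [258.9 292.4] [258.8 230.4] 232.1 285.7
pos [577.4  26.2 207.4] shift [73.7 -5.3 57.4] tool x yaw 161.44 t 3.4167
```

```bash
python3 steer.py '20 37 -2 0 0 0 0; 20 70 -4 15 0 0 0; 20 74.4 -4.3 45 0 0 0; 20 74.4 -4.3 62 0 0 0; 20 74.4 -4.3 62 0 0 0; 20 74.4 -4.3 62 0 0 0; 20 74.4 -4.3 62 0 0 0'
python3 steer.py '20 0 0 4 0 0 0; 20 0 0 8 0 0 0; 20 0 0 12 0 0 0; 20 0 0 16 0 0 0; 20 0 0 16 0 0 0'
python3 - <<'E'
from h import *
tool([505.8,44.6,91.6])
E
```

```text
time_s: 4.0
position: [506.5, 45.2, 146.9]
eef_rot: [0.162, 0.987, 0.0, 0.001]
ft_force: [-0.4, 0.6, -1.9]
opening: 25.2
finger_force: 52.8
time_s: 4.42
position: [505.4, 45.1, 128.3]
eef_rot: [0.162, 0.987, 0.0, -0.0]
ft_force: [0.4, 1.2, -2.8]
opening: 25.0
finger_force: 52.9
pos [505.4  45.1 128.3] shift [-0.6 -0.4 36.7] tool x yaw 161.39 t 4.4167
```

```bash
python3 steer.py '20 0 0 6 0 0 0; 20 0 0 12 0 0 0; 20 0 0 18 0 0 0; 20 0 0 24 0 0 0; 20 0 0 30 0 0 0; 20 0 0 33 0 0 0; 20 0 0 33 0 0 0'
python3 steer.py '20 0 0 1.5 0 0 0; 20 0 0 3 0 0 0; 20 0 0 4.5 0 0 0; 20 0 0 4.5 0 0 0'
```

```text
time_s: 5.0
position: [505.2, 45.1, 95.2]
eef_rot: [0.162, 0.987, 0.0, -0.001]
ft_force: [2.3, 2.9, -2.9]
opening: 24.9
finger_force: 52.7
time_s: 5.33
position: [505.8, 45.0, 91.8]
eef_rot: [0.162, 0.987, 0.0, 0.0]
ft_force: [0.7, 2.2, -3.3]
opening: 24.7
finger_force: 52.9
```

```bash
python3 steer.py '20 0 0 1 0 0 0; 20 0 0 2 0 0 0; 20 0 0 2.5 0 0 0; 20 0 0 2.5 0 0 0'
```

```text
time_s: 5.67
position: [506.0, 44.9, 91.6]
eef_rot: [0.162, 0.987, 0.0, 0.001]
ft_force: [-5.8, 1.3, 13.1]
opening: 25.2
finger_force: 54.8
```

```bash
python3 steer.py '45 0 0 -1 0 0 0; 45 0 0 -1 0 0 0; 45 0 0 -1 0 0 0; 45 0 0 -4 0 0 0; 45 0 0 -20 0 0 0; 50 0 0 -60 0 0 0; 60 0 0 -100 0 0 0; 60 0 0 -138 0 0 0'
python3 steer.py '60 -15 -35 0 0 0 0.05; 60 -30 -72 0 0 0 0.1; 60 -45 -110 0 0 0 0.16; 60 -60 -148 0 0 0 0.22; 60 -76 -186 0 0 0 0.28; 60 -92 -223 0 0 0 0.34; 60 -107 -260 0 0 0 0.4; 60 -120 -292 0 0 0 0.44; 60 -125 -304 0 0 0 0.44; 60 -125 -304 0 0 0 0.44; 60 -125 -304 0 0 0 0.44'
python3 - <<'E'
from h import *
snap('wrist','w4.png');tool([505,-262,100])
E
```

```text
time_s: 6.33
position: [505.2, 44.7, 229.1]
eef_rot: [0.162, 0.987, -0.0, -0.0]
ft_force: [0.9, 0.0, 0.5]
opening: 59.8
finger_force: 0.0
time_s: 7.25
position: [526.9, -283.0, 226.8]
eef_rot: [0.373, 0.928, 0.0, -0.001]
ft_force: [-0.3, 0.1, 0.2]
opening: 59.9
finger_force: 0.0
pos [ 527.2 -282.1  227.1] shift [ 29.8  -0.8 127.2] tool x yaw 136.25 t 7.3
```

View pics/w4.png

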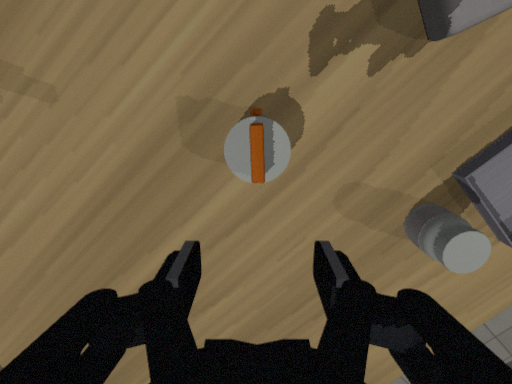

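The lid's bar runs (258,125)–(258,183), almost vertical in the image, with a lug at (256,111). Measuring.

Run:
```python
from h import *
im=cv2.imread('pics/w4.png');h=cv2.cvtColor(im,cv2.COLOR_BGR2HSV).astype(int);H,S,V=h[...,0],h[...,1],h[...,2]
m=((H<15)&(S>170)&(V>120)).astype(np.uint8);m[:119]=0;m[190:]=0;m[:,:240]=0;m[:,275:]=0
pts=np.argwhere(m)
W=np.array([ray('w4.png',u,v,77.)[:2] for v,u in pts],dtype=np.float32);r=cv2.minAreaRect(W);print(len(W),r,W.mean(0))
for v in (122,124,126,130,150,170,180,184):print(v,[(u,V[v,u]) for u in range(246,270,2)])
# white disc at z 51
w=((S<60)&(V>110)).astype(np.uint8);w[:105]=0;w[195:]=0;w[:,:215]=0;w[:,300:]=0
c,_=max(((c,cv2.contourArea(c)) for c in cv2.findContours(w,0,2)[0]),key=lambda t:t[1])
C=np.array([ray('w4.png',u,v,51.)[:2] for u,v in c[:,0]],dtype=np.float32);print('disc',cv2.minEnclosingCircle(C))
tool([*r[0],77+19])
```

```text
659 ((507.1435241699219, -264.5362548828125), (12.308223724365234, 57.48237228393555), 48.228416442871094) [ 506.42346 -263.9223 ]
122 [(246, np.int64(128)), (248, np.int64(126)), (250, np.int64(122)), (252, np.int64(107)), (254, np.int64(80)), (256, np.int64(79)), (258, np.int64(79)), (260, np.int64(81)), (262, np.int64(89)), (264, np.int64(90)), (266, np.int64(90)), (268, np.int64(91))]
124 [(246, np.int64(125)), (248, np.int64(126)), (250, np.int64(88)), (252, np.int64(71)), (254, np.int64(72)), (256, np.int64(83)), (258, np.int64(85)), (260, np.int64(85)), (262, np.int64(81)), (264, np.int64(90)), (266, np.int64(90)), (268, np.int64(92))]
126 [(246, np.int64(127)), (248, np.int64(124)), (250, np.int64(123)), (252, np.int64(137)), (254, np.int64(134)), (256, np.int64(136)), (258, np.int64(133)), (260, np.int64(134)), (262, np.int64(116)), (264, np.int64(87)), (266, np.int64(91)), (268, np.int64(91))]
130 [(246, np.int64(130)), (248, np.int64(124)), (250, np.int64(127)), (252, np.int64(142)), (254, np.int64(140)), (256, np.int64(142)), (258, np.int64(139)), (260, np.int64(139)), (2
[... 598 characters left out ...]
, np.int64(122))]
180 [(246, np.int64(137)), (248, np.int64(139)), (250, np.int64(137)), (252, np.int64(127)), (254, np.int64(142)), (256, np.int64(142)), (258, np.int64(141)), (260, np.int64(141)), (262, np.int64(138)), (264, np.int64(113)), (266, np.int64(137)), (268, np.int64(138))]
184 [(246, np.int64(137)), (248, np.int64(136)), (250, np.int64(132)), (252, np.int64(132)), (254, np.int64(135)), (256, np.int64(130)), (258, np.int64(133)), (260, np.int64(132)), (262, np.int64(130)), (264, np.int64(125)), (266, np.int64(130)), (268, np.int64(129))]
disc ((502.75506591796875, -268.5750732421875), 35.829532623291016)
pos [ 527.2 -282.1  227.1] shift [ 26.5  -1.2 131.2] tool x yaw 136.25 t 7.3
```

```bash
python3 steer.py '50 14 -0.5 30 0 0 -0.034; 50 27 -0.5 70 0 0 -0.034; 50 27 -0.5 110 0 0 -0.034; 50 27 -0.5 145 0 0 -0.034; 50 27 -0.5 165 0 0 -0.034; 40 27 -0.5 172 0 0 -0.034; 40 27 -0.5 172 0 0 -0.034; 40 27 -0.5 172 0 0 -0.034'
python3 - <<'E'
from h import *
tool([506.8,-264.2,53.5]);snap('wrist','w5.png')
E
```

```text
time_s: 7.97
position: [508.2, -264.3, 57.0]
eef_rot: [0.357, 0.934, -0.0, 0.001]
ft_force: [0.5, -0.2, 0.2]
opening: 39.8
finger_force: 0.0
pos [ 508.2 -264.3   57. ] shift [ 1.1 -0.9  3.5] tool x yaw 138.21 t 7.9667
```

View pics/w5.png

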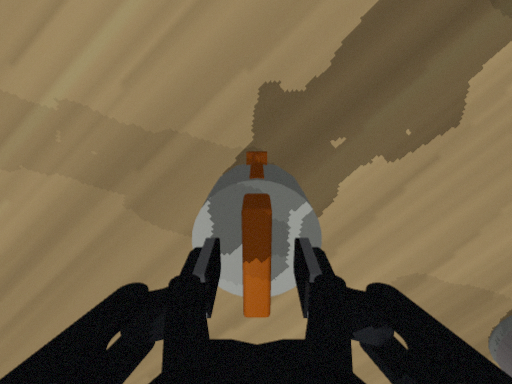

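The bar (u 242–271) is centred between the fingers (218–296). Close.

```bash
python3 steer.py '20 0 0 2 0 0 0; 5 0 0 2 0 0 0; 5 0 0 2 0 0 0; 5 0 0 2 0 0 0; 5 0 0 2 0 0 0; 5 0 0 2 0 0 0' 70
python3 - <<'E'
from h import *
s=arm.read_state();R=Ro.from_quat(s['eef_rot']).as_matrix();p=s['position']
d=snap('wrist','w6.png');f='w6.png'
im=cv2.imread('pics/w6.png');h=cv2.cvtColor(im,cv2.COLOR_BGR2HSV).astype(int);H,S,V=h[...,0],h[...,1],h[...,2]
m=(H<15)&(S>150)
print('rows of orange at u=257:',[ (v,V[v,257]) for v in range(145,325,2) if m[v,257]])
def P(x,y,z):return proj(f,p+R@np.array([x,y,z])).round(1)
zt=p[2]-77
for x0 in (-3,0,3):print(x0,'far',P(x0-30,0,zt),'near top',P(x0+30,0,zt),'near bot',P(x0+30,0,zt+26),'lug bottom',P(x0+44,0,zt+77),'lugtop',P(x0+44,0,zt+71))
tool([506.3,44.8,200])
E
```

```text
time_s: 8.52
position: [508.0, -265.0, 54.7]
eef_rot: [0.357, 0.934, -0.0, 0.001]
ft_force: [0.2, 1.2, 6.4]
opening: 12.7
finger_force: 69.0
rows of orange at u=257: [(151, np.int64(82)), (153, np.int64(91)), (155, np.int64(103)), (159, np.int64(106)), (161, np.int64(90)), (163, np.int64(79)), (165, np.int64(75)), (167, np.int64(75)), (169, np.int64(77)), (171, np.int64(79)), (173, np.int64(81)), (175, np.int64(81)), (177, np.int64(82)), (195, np.int64(76)), (197, np.int64(76)), (199, np.int64(76)), (201, np.int64(78)), (203, np.int64(77)), (205, np.int64(76)), (207, np.int64(79)), (209, np.int64(82)), (211, np.int64(97)), (213, np.int64(101)), (215, np.int64(103)), (217, np.int64(96)), (219, np.int64(90)), (221, np.int64(88)), (223, np.int64(91)), (225, np.int64(89)), (227, np.int64(92)), (229, np.int64(88)), (231, np.int64(94)), (233, np.int64(89)), (235, np.int64(89)), (237, np.int64(91)), (239, np.int64(92)), (241, np.int64(91)), (243, np.int64(93)), (245, np.int64(93)), (247, np.int64(90)), (249, np.int64(94)), (251, np.int64(91)), (253, np.int64(94)), (255, np.int64(94)), (257,
[... 385 characters left out ...]
 np.int64(157)), (295, np.int64(159)), (297, np.int64(159)), (299, np.int64(155)), (301, np.int64(159)), (303, np.int64(157)), (305, np.int64(157)), (307, np.int64(156)), (309, np.int64(154)), (311, np.int64(157)), (313, np.int64(156)), (315, np.int64(157)), (319, np.int64(152))]
-3 far [258.  327.3] near top [258.  218.1] near bot [257.8 199.9] lug bottom [257.6 157.3] lugtop [257.6 158.8]
0 far [258.  322.5] near top [258.  211.8] near bot [257.8 194.5] lug bottom [257.6 152.9] lugtop [257.6 154.4]
3 far [258.  317.6] near top [258.  205.5] near bot [257.8 189.1] lug bottom [257.6 148.5] lugtop [257.6 149.8]
pos [ 508.  -265.    54.7] shift [ 207.7  229.7 -145.6] tool x yaw 138.13 t 8.5667
```

```bash
python3 steer.py '5 0 0 -30 0 0 0; 5 0 0 -70 0 0 0; 5 0 0 -105 0 0 0; 5 20 22 -130 0 0 -0.05; 5 42 47 -145 0 0 -0.1; 5 67 74 -145 0 0 -0.15; 5 92 102 -145 0 0 -0.2; 5 117 130 -145 0 0 -0.25; 5 142 157 -145 0 0 -0.3; 5 167 185 -145 0 0 -0.35; 5 190 211 -145 0 0 -0.4; 5 207.4 230 -145 0 0 -0.403' 70
python3 steer.py '5 0 0 0 0 0 0; 5 0 0 0 0 0 0; 5 0 0 0 0 0 0; 5 0 0 0 0 0 0'
python3 - <<'E'
from h import *
tool([507,44.7,200]);snap('wrist','w7.png');print(arm.read_state()['joint_pos'])
E
```

```text
time_s: 9.57
position: [505.7, 47.5, 198.1]
eef_rot: [0.161, 0.987, 0.0, -0.0]
ft_force: [1.3, 0.0, -1.2]
opening: 12.7
finger_force: 68.7
time_s: 9.9
position: [506.3, 44.0, 198.1]
eef_rot: [0.164, 0.986, -0.0, -0.0]
ft_force: [-1.0, -0.9, -1.5]
opening: 12.5
finger_force: 68.8
pos [506.3  44.  198.1] shift [-0.4  0.9 -1.9] tool x yaw 161.14 t 9.9
[ 1.38753772e-02  1.69028241e-02  1.50275594e+00 -1.35183887e-04
  1.62219922e+00 -1.22742139e+00]
```

View pics/w7.png

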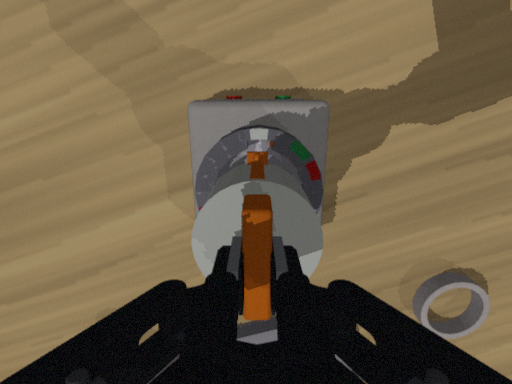

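White mark (259,143) and lug (257,157) line up; shift about 0.7 mm and lower.

```bash
python3 steer.py '5 0 0.7 12 0 0 0; 5 0 0.7 24 0 0 0; 5 0 0.7 36 0 0 0; 5 0 0.7 46 0 0 0; 5 0 0.7 50 0 0 0; 5 0 0.7 50 0 0 0; 5 0 0.7 50 0 0 0'
python3 steer.py '5 0 0 3 0 0 0; 5 0 0 6 0 0 0; 5 0 0 9 0 0 0; 5 0 0 9 0 0 0'
```

```text
time_s: 10.53
position: [506.5, 45.6, 148.1]
eef_rot: [0.163, 0.987, 0.0, -0.0]
ft_force: [0.3, 0.3, 0.5]
opening: 12.4
finger_force: 68.8
time_s: 10.87
position: [506.3, 45.6, 138.7]
eef_rot: [0.163, 0.987, -0.0, -0.0]
ft_force: [0.4, -0.0, -2.1]
opening: 12.9
finger_force: 68.9
```

Rim is 8 mm below the collar top with no contact force; continue to the seat.

```bash
python3 steer.py '5 0 0 2.5 0 0 0; 5 0 0 5 0 0 0; 5 0 0 7 0 0 0; 5 0 0 7 0 0 0'
python3 steer.py '5 0 0 1 0 0 0; 5 0 0 2 0 0 0; 5 0 0 3 0 0 0; 5 0 0 3.5 0 0 0; 5 0 0 3.5 0 0 0; 5 0 0 3.5 0 0 0'
```

```text
time_s: 11.2
position: [506.3, 45.6, 131.7]
eef_rot: [0.163, 0.987, -0.0, -0.0]
ft_force: [0.3, -0.2, 0.1]
opening: 12.4
finger_force: 68.8
time_s: 11.7
position: [506.7, 45.7, 129.7]
eef_rot: [0.163, 0.987, 0.0, 0.0]
ft_force: [-2.7, 0.5, 5.3]
opening: 12.4
finger_force: 69.5
```

```bash
python3 steer.py '5 0 0 0 0 0 0.06; 5 0 0 0 0 0 0.12; 5 0 -0.1 0 0 0 0.18; 5 0 -0.1 0 0 0 0.24; 5 0 -0.2 0 0 0 0.3; 5 0 -0.2 0 0 0 0.36; 5 0 -0.2 0 0 0 0.4; 5 0 -0.2 0 0 0 0.4'
python3 - <<'E'
from h import *
tool([507,44.7,129.7]);s=arm.read_state();print(s['ft_torque'],s['ft_force'])
E
```

```text
time_s: 12.37
position: [506.9, 44.9, 129.7]
eef_rot: [0.357, 0.934, -0.0, 0.001]
ft_force: [-0.5, -2.8, 6.2]
opening: 12.6
finger_force: 69.7
pos [506.9  44.9 129.7] shift [-0.2 -0.1 -0. ] tool x yaw 138.21 t 12.3667
[-0.5342387   0.27611645 -0.04514368] [-0.53150982 -2.795999    6.181636  ]
```

```bash
python3 steer.py '5 0 0 0 0 0 0.06; 5 0 0 0 0 0 0.12; 5 0 -0.1 0 0 0 0.18; 5 0 -0.1 0 0 0 0.24; 5 0 -0.2 0 0 0 0.3; 5 0 -0.2 0 0 0 0.35; 5 0 -0.2 0 0 0 0.36; 5 0 -0.2 0 0 0 0.36; 5 0 -0.2 0 0 0 0.36; 5 0 -0.2 0 0 0 0.36'
python3 - <<'E'
from h import *
tool([507,44.7,129.7]);s=arm.read_state();print(s['ft_torque'],s['ft_force'])
a=snap('wrist','w8.png');b=snap('top','t8.png');c=snap('side','s8.png')
z=lambda im,u,v,r,n:cv2.resize(im[v-r:v+r,u-r:u+r,::-1],(n,n),interpolation=cv2.INTER_CUBIC)
p,q=a['pixels'],c['pixels']
cv2.imwrite('pics/z8.png',np.hstack([z(p,258,190,110,390),z(q,298,205,50,390)]))
E
```

```text
time_s: 13.2
position: [506.6, 44.8, 129.7]
eef_rot: [0.517, 0.856, -0.0, 0.001]
ft_force: [-2.8, -2.0, 5.7]
opening: 12.4
finger_force: 69.8
pos [506.6  44.8 129.7] shift [-0.3  0.3 -0. ] tool x yaw 117.75 t 13.2
[-0.53693966  0.50356273  0.07620915] [-2.79266472 -1.96193951  5.74355553]
```

View pics/z8.png

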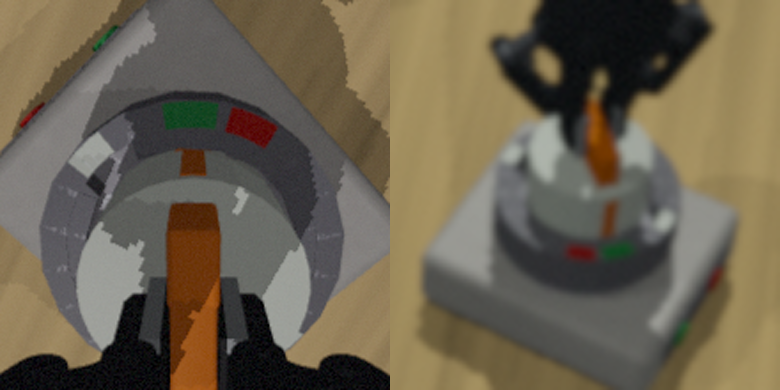

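The lid's stripe (193,162) lines up with the middle of the green mark (191,115), the lid sits at its seat height and the spring torque is felt. Handing in.

```bash
python3 steer.py '5 0 0 0 0 0 0; 5 0 0 0 0 0 0; 5 0 0 0 0 0 0'; python3 -c "
from bench import arm, optics, finish_job
print(finish_job())"
```

```text
time_s: 13.6
position: [506.6, 44.8, 129.7]
eef_rot: [0.517, 0.856, -0.0, 0.001]
ft_force: [-3.0, -3.2, 5.7]
opening: 12.4
finger_force: 69.8
the job is handed in; nothing more can be done
None
```

The job is handed in at 13.6 s, verdict not shown: cutter down on the shaft, lid seated, twisted about 0.76 rad to the green mark and held there with a 70 N grip; the jar, tape roll and tray were never approached.

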